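Swap the weighed tin and the waiting jar at the packing-bench scale

TASK

The oblong tin on the bench scale has been weighed and the wide-mouth jar in the divided tray is next, so swap the two: the jar ends up standing in the middle of the scale's platform and the tin down in the tray compartment that the jar came out of. Keep both upright throughout and set them down gently, never dropping them or pressing them down hard; you may stand one on the bare bench in the meantime. Leave the two narrow-necked bottles in the tray and the tape roll and screwdriver on the bench where they are.

Things in the scene. Friction and masses are not known exactly. Their poses are not given: they have to be found in the camera images.
- tin: loose oblong bare-metal tin, round black cap; on the scale at the start, turned at random. 105 (its x) x 60 (its y) x 120 mm high; central neck 28 mm across to 130 mm, then cap 34 mm across from 130 to 154 mm above base. Origin: centre of underside; z up. 0.35 to 0.7 kg, may be lifted by the cap. Fits a compartment only with its long side along the compartment's long side (either way round).
- jar: loose round wide-mouth white plastic jar with a white screw lid as wide as the jar; stands in one of the tray's three compartments at the start (any of them). Body 58 mm across, lid 60 mm across from 86 to 108 mm above its base (total height 108 mm). Origin: centre of its underside; z up. About 0.32 kg (0.22 to 0.45).
- scale: fixed bench scale: grey housing, sloping display along its -x edge, flat square steel platform. Origin: on the bench under the platform's centre. Yaw varies a little; stands left or right of the robot. Housing from x = -148 to +98 mm, y = +-103 mm; platform 180 x 180 mm, top 60 mm above the bench, the highest part; it does not give.
- platform (a point): centre of the top of the scale's platform, 60 mm above the bench; axes as the scale's
- tray: fixed black plastic tray, 142 (x) x 268 (y) mm over its rim, 55 mm high; three equal open-topped compartments in a row along its y, each 126 mm (x) by 80 mm (y) inside. Walls and partitions 4 mm thick, 55 mm high; floor 4 mm above the bench. Origin: centre of underside. Yaw varies a little; stands on the other side from the scale.
- cell0 (a point): centre of the floor of the compartment at the tray's -y end, 84 mm from the middle one, 4 mm above the bench
- cell1 (a point): centre of the floor of the middle compartment
- cell2 (a point): centre of the floor of the compartment at the tray's +y end, 84 mm from the middle one
- bottle_a: loose bystander: round narrow-necked white bottle with a small white cap, 56 mm across, 130 mm high, standing in a tray compartment. Origin: centre of its underside. Leave it.
- bottle_b: loose bystander: a second such bottle, in another tray compartment. Leave it.
- tape: loose bystander: roll of brown packing tape lying flat on the bench, 104 mm across, 48 mm high, beyond the gap between scale and tray. Origin: centre of its underside. Leave it.
- screwdriver: loose bystander: a screwdriver lying flat on the bench to the left, just beyond whichever of scale and tray stands there, under 40 mm high. Its x axis runs along it, handle to -x. Leave it.
- table: the bench; its top is at height 0. The bench between the scale and the tray, at least 80 mm wide, is bare, from 0.35 to 0.6 m ahead of the robot.
Not all that is in view belongs to the job. Leave any blue or purple look-alike of the jar alone. What is shaped like the tin but yellow is not meant.

How it is judged (in metres and radians):
At the end, for the whole second after the job is handed in: The jar stands upright and still on the scale, within 30 mm of the platform's centre; the tin stands upright and still, flat on the floor of the compartment the jar left; bottles, tape roll and screwdriver are within 20 mm of where they began, the bottles upright; all is released (horizontal distance between jar and platform below 0.03 m and z of jar in the frame of platform between -0.004 and 0.004 m and angle between each of jar, tin, bottle_a, bottle_b's own z axis and vertical below 0.06 rad and linear speed of each of jar, tin below 0.02 m/s and (horizontal distance between tin and cell0 below 0.022 m or horizontal distance between tin and cell1 below 0.022 m or horizontal distance between tin and cell2 below 0.022 m) and z of tin in the frame of cell1 below 0.004 m and distance of each of bottle_a, bottle_b, tape, screwdriver from where it was at the start of the episode below 0.02 m); the robot touches nothing.
It fails at once if the tin or the jar is tipped more than about 30 degrees (angle between any of tin, jar's own z axis and vertical above 0.55 rad).
It fails at once if a bottle in the tray is knocked over, or a bystander is shifted by more than 30 mm (angle between any of bottle_a, bottle_b's own z axis and vertical above 0.4 rad or distance of any of bottle_a, bottle_b, tape, screwdriver from where it was at the start of the episode above 0.03 m).
It fails at once if the tin or the jar is pressed down or set down hard (over 100 N under the tin or 60 N under the jar) (contact force between tin and scale above 100 N or contact force between tin and tray above 100 N or contact force between tin and table above 100 N or contact force between jar and scale above 60 N or contact force between jar and tray above 60 N or contact force between jar and table above 60 N).
It fails at once if the tin or the jar is dropped: it falls freely, out of the fingers, by more than about 15 mm ((contact force between the fingers and tin below 0.05 N and linear speed of tin above 0.55 m/s) or (contact force between the fingers and jar below 0.05 N and linear speed of jar above 0.55 m/s)).
It also fails if it takes over 72 s, if anything falls off the work surface, if the arm or the gripper's body presses on something with over 40 N, if the wrist force passes 120 N, or if a joint passes its speed limit or range.

ROBOT

A 6-joint arm with a two-finger parallel gripper is mounted at the origin on the work surface. World frame = base frame: x ahead of the robot, y to its left, z up, the work surface at z = 0. Lengths are in mm, angles in rad, forces in N, time in s.
With the tool pointing down it reaches from about 275 to 1000 mm from the base axis. Payload 8.4 kg.
Tool frame: the origin (TCP) lies between the finger pads; the fingertips stand 8 mm ahead of it and the grasp point (between the pads) lies 11 mm behind it (tcp_to_tips is the distance from the TCP to the fingertips, in mm); z points along the fingers, y is the line along which they close (so a half turn about z gives the same grasp; the last joint's range is limited). The gripper opens to 85 mm and grips with 20 to 120 N. Pads are 22 mm wide; open, the fingers measure 114 mm over their backs; the gripper's body (76 mm by 85 mm) begins 54 mm behind the grasp point. The pads swing forward as they close: fully open they stand 13 mm farther back than shut.
Start: joints at [-1.105, 0.353, 1.633, -0, 1.155, -0.002], TCP at [281.826, -557.855, 239.281] pointing down, gripper open.
Joint ranges: [-2.63, 2.63], [-0.92, 2.1], [0.06, 2.66], [-1.3, 4.44], [0, 2.69], [-3.02, 3.02]. Speed limits (rad/s): [2.22, 2.22, 2.79, 3.14, 3.14, 3.14].

INTERFACE

Orientations are given as [roll, pitch, yaw] about the fixed x, y, z axes, in that order (R = Rz(yaw) Ry(pitch) Rx(roll)).
In Python, from rig import * gives the robot as it stands.
- The arm moves only by the tool step_arm, never from a script. Its argument "motion" is a list of rows, each an object with "claw": the finger opening in mm, from 0 to 85.4; "delta_pos": the shift along the tool's x, y, z in mm, a list of three; "turn": the turn about the tool's z in rad. In form: [{"claw": claw, "delta_pos": [dx, dy, dz], "turn": turn}, ...]. A call has 1 to 8 rows; each row shifts and turns the commanded pose from where the row before left it, along the tool's axes as they then stand; what a row does not reach is not made up. A row lasts 1/12 s, in which the tool goes at most 41.7 mm and 7.16 degrees, less where a joint would pass 70% of its speed; a pose out of reach is approached as far as the arm can. A call is refused whole if a number of a shift passes 41.7 or a number of a turn 0.125, either way. A call with a gripper value outside its range is refused whole. The fingers move at their own pace and stop on an object; "force" is the grip in N (left out, the last holds). Time passes only in rows, so rows that do not move let the fingers close. It gives the time, the measured TCP pose, the force, the opening and the grip force at its end, in the units of the state.
- sense(): the state, without advancing time (a new reading comes with each control period).
- grab_frame(name): name is "scene" or "top"; returns a dict with "img" (400x640x3 uint8, red, green, blue), "vertical_fov" (degrees; the focal length in pixels is half the picture's height over the tangent of half this angle, whatever the lens; pixels are square), "cx", "cy" (the principal point, pixels), "D" ([k1, k2, p1, p2, k3] as OpenCV has them; the pictures are not rectified), "R" (3x3) and "t" (3): a world point X has camera coordinates R X + t. Camera axes: x right, y down, z forward; pixel columns grow to the right and rows downward; lengths in mm; the calibration is good to about 2 mm. A picture is of the moment at which its call begins. There is no depth.
- sign_off(): hands the job in; it is judged then, once.
The state is a dict: "clock": time; "qpos": joint angles; "qvel": joint speeds; "joint_efforts": joint torques, N m; "eef_pos": TCP position; "tcp_rot": TCP orientation; "contact_force": force on the tool from outside, world axes, zero at the start; "wrist_torque": the same for the moment, N m; "opening": opening from 0.0 (shut) to 1.0 (fully open); "grasp_force": force on a finger pad.
Only numpy, scipy, OpenCV 4.12 (cv2) and the standard library are available. Lean on these libraries where they do the work, as an engineer would, in place of code of your own. Each camera call takes 0.05 s, during which the arm holds its last target. There are 200 camera calls.

## Working session

There is one attempt and no reset: what is moved stays moved. The work goes in short steps, Python scripts to look and compute and a tool call to move; the robot and the scene stay as the last step left them, time stands still between calls to the robot, and variables do not carry over. Pictures are saved under pics/ and viewed, at most 10 in all, crops included, and the job is handed in when it is done.

Besides the shell and the picture viewer there is one more tool, called after "Emit:" as name(argument=value, ...), one argument or row to a line, values as JSON. step_arm: Moves the arm, as the interface text tells. Its arguments: {"type":"object","properties":{"motion":{"type":"array","items":{"type":"object","properties":{"claw":{"type":"number"},"delta_pos":{"type":"array","items":{"type":"number"}},"turn":{"type":"number"}}}},"force":{"type":"number"}},"required":["motion"]}

```bash
mkdir -p pics; ls
cat > h.py <<'E'
from rig import *
import numpy as np, cv2
def K(f):
    h=f["img"].shape[0]; fl=h/2/np.tan(np.radians(f["vertical_fov"])/2)
    return np.array([[fl,0,f["cx"]],[0,fl,f["cy"]],[0,0,1.]])
def ray(f,px,z):
    u=cv2.undistortPoints(np.array(px,float).reshape(-1,1,2),K(f),np.array(f["D"],float)).reshape(-1,2)
    R=np.array(f["R"]);t=np.array(f["t"]);c=-R.T@t
    d=np.c_[u,np.ones(len(u))]@R
    return c+d*((z-c[2])/d[:,2])[:,None]
def proj(f,X):
    return cv2.projectPoints(np.array(X,float).reshape(-1,1,3),cv2.Rodrigues(np.array(f["R"]))[0],np.array(f["t"],float),K(f),np.array(f["D"],float))[0].reshape(-1,2)
def save(n,img): cv2.imwrite("pics/"+n,cv2.cvtColor(img,cv2.COLOR_RGB2BGR))
E
python3 - <<'E'
from h import *
for n in("scene","top"):
    f=grab_frame(n); save(n+"0.png",f["img"]); print(n,f["vertical_fov"],-np.array(f["R"]).T@f["t"],np.array(f["R"]).round(2).tolist())
    np.save(n+"0.npy",f,allow_pickle=True)
print(sense())
E
```

```text
pics
scene 50.325177825717304 [1330.54830284 -172.04527928  924.2061393 ] [[0.19, 0.98, -0.0], [0.75, -0.15, -0.64], [-0.63, 0.12, -0.76]]
top 56.11760537126691 [ 550.16278385  -56.80891535 1012.62011288] [[-0.02, -1.0, -0.0], [-1.0, 0.02, -0.07], [0.07, 0.0, -1.0]]
{'clock': 0.1, 'qpos': array([-1.10543648e+00,  3.53592638e-01,  1.63405822e+00,  1.56784672e-05,
        1.15520390e+00, -2.41920752e-03]), 'qvel': array([ 0.00056413, -0.00017587, -0.00120842, -0.00071984, -0.00130716,
        0.0008236 ]), 'joint_efforts': array([ 3.82400758e-04, -6.06357908e+01, -3.42819285e+01, -2.38499541e-05,
        3.93212627e-03, -1.30159435e-05]), 'eef_pos': array([ 281.62137174, -557.48659033,  238.6288251 ]), 'tcp_rot': array([-3.14033059e+00, -1.73891172e-05,  4.67772709e-01]), 'contact_force': array([-0.44185806, -0.51646725,  0.98699075]), 'wrist_torque': array([ 0.02741639, -0.04138091, -0.00934781]), 'grasp_force': 0.0, 'opening': 1.003709371363855}
```

View pics/top0.png

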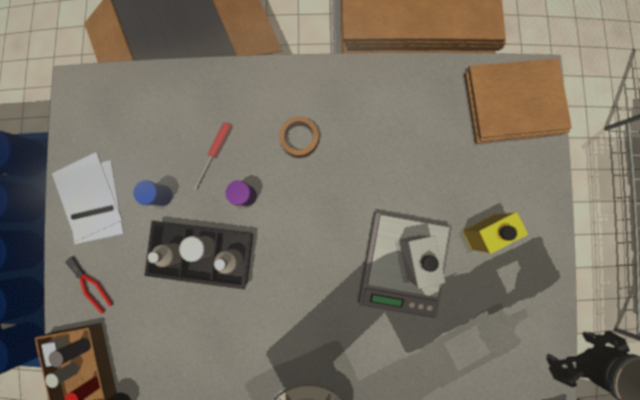

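View pics/scene0.png

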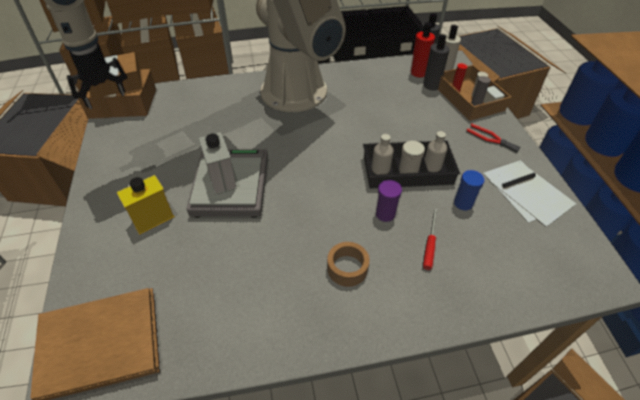

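The jar's lid is at about (192,249) in the top view, in the tray's middle compartment with a bottle on each side. The tin's cap is at (429,262) on the scale. The yellow tin and the blue and purple jars are decoys. Next I'll zoom in to get the angles.

Run:
```python
from h import *
t=np.load("top0.npy",allow_pickle=True).item(); s=np.load("scene0.npy",allow_pickle=True).item()
a=cv2.resize(t["img"][200:320,355:455],(400,480),interpolation=cv2.INTER_CUBIC)
b=cv2.resize(t["img"][210:295,140:260],(400,283),interpolation=cv2.INTER_CUBIC)
c=cv2.resize(s["img"][125:220,185:275],(360,380),interpolation=cv2.INTER_CUBIC)
o=np.zeros((600,800,3),np.uint8);o[:480,:400]=a;o[:283,400:]=b;o[290:600,400:760]=c[:310]
save("crop.png",o)
# tray mask (dark)
g=t["img"].max(2); m=np.zeros_like(g); m[205:300,135:265]=(g[205:300,135:265]<55)*255
m=cv2.morphologyEx(m,cv2.MORPH_CLOSE,np.ones((15,15)))
cs=max(cv2.findContours(m,0,2)[0],key=cv2.contourArea); r=cv2.minAreaRect(cs);bx=cv2.boxPoints(r)
print(r,bx.round(1).tolist()); P=ray(t,bx,55);print(P.round(0).tolist(),P.mean(0),[np.linalg.norm(P[i]-P[i-1]).round() for i in range(4)])
print("lid",ray(t,[[192,249]],112),"cap",ray(t,[[429,262]],214))
```

```text
((199.06924438476562, 253.9461669921875), (101.33637237548828, 54.20317840576172), 7.125016689300537) [[145.39999389648438, 274.6000061035156], [152.1999969482422, 220.8000030517578], [252.6999969482422, 233.3000030517578], [246.0, 287.1000061035156]]
[[425.0, 412.0, 55.0], [564.0, 395.0, 55.0], [529.0, 130.0, 55.0], [392.0, 148.0, 55.0]] [477.47241077 271.24942512  55.        ] [np.float64(266.0), np.float64(140.0), np.float64(267.0), np.float64(138.0)]
lid [[493.82751835 267.33378124 112.        ]] cap [[ 465.19525172 -275.27345562  214.        ]]
```

View pics/crop.png

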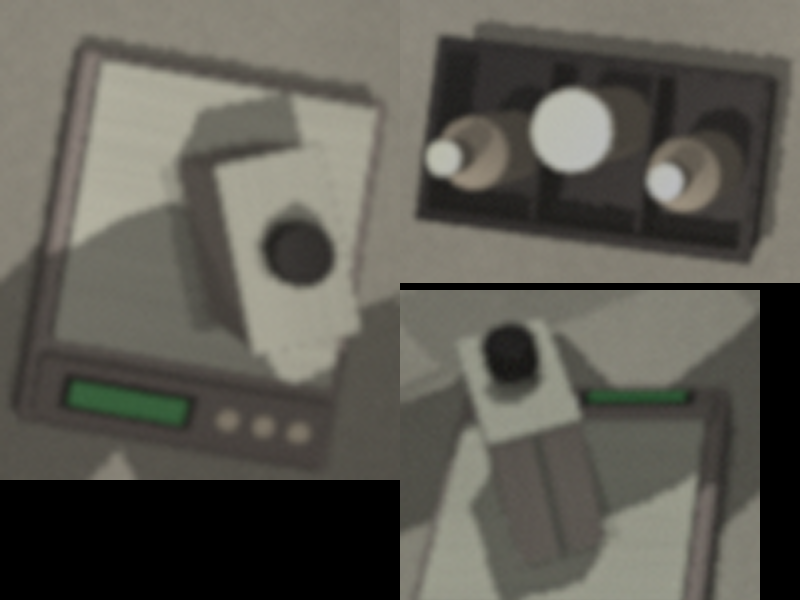

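The crop shows the tin's top face at crop pixels (217,170), (325,145), (358,330) and (257,355), with the cap at (300,252). The platform's corners are at (102,62), (380,106) and (52,342). The jar's lid is in the middle compartment at crop pixel (572,130).

Run:
```python
from h import *
t=np.load("top0.npy",allow_pickle=True).item(); s=np.load("scene0.npy",allow_pickle=True).item()
A=lambda p:np.array(p,float)/4+[354.6,199.6]
T=ray(t,A([[217,170],[325,145],[358,330],[257,355]]),180);print(T.round(0),T.mean(0),[np.linalg.norm(T[i]-T[i-1]).round() for i in range(4)])
for i,j in((3,0),(2,1)): d=T[j]-T[i];print("tin yaw",np.arctan2(d[1],d[0]))
P=ray(t,A([[102,62],[380,106],[52,342]]),60);print(P.round(0),"centre",(P[1]+P[2])/2,np.linalg.norm(P[1]-P[0]),np.linalg.norm(P[2]-P[0]));d=P[0]-P[1];print("yaw",np.arctan2(-d[0],d[1]))
print("cap top",ray(t,A([[300,252]]),214))
B=np.array([[140+172/3.333-.4,248.6]]);print("lid",ray(t,B,112))
# scene lid/cap check: project
print("scene cap proj",proj(s,[[*ray(t,A([[300,252]]),214)[0][:2],214]]), "seen ~",185+(511-400)/4,125+(352-290)/4)
print("scene lid proj",proj(s,[[*ray(t,B,112)[0][:2],112]]),"seen ~413,149")
c=np.array([477.5,271.2]);y=-.124;print("cells",[ (c+k*84*np.array([-np.sin(y),np.cos(y)])).round(1) for k in(-1,0,1)])
```

```text
[[ 507. -241.  180.]
 [ 519. -302.  180.]
 [ 416. -317.  180.]
 [ 404. -260.  180.]] [ 461.49529885 -280.03249854  180.        ] [np.float64(104.0), np.float64(62.0), np.float64(104.0), np.float64(58.0)]
tin yaw 0.1915438093337894
tin yaw 0.15262681315717216
[[ 570. -195.   60.]
 [ 539. -373.   60.]
 [ 394. -160.   60.]] centre [ 466.40030732 -266.66592968   60.        ] 180.54842880616943 179.404575883734
yaw -0.17402143395819983
cap top [[ 463.89396768 -276.53228922  214.        ]]
lid [[494.80635875 269.30185521 112.        ]]
scene cap proj [[211.0972987  136.53362609]] seen ~ 212.75 140.5
scene lid proj [[412.25734246 146.63182678]] seen ~413,149
cells [array([467.1, 187.8]), array([477.5, 271.2]), array([487.9, 354.6])]
```

Everything agrees with the given sizes: tray 266x139, platform 180x180, tin 104x60. I'll take the jar first, with the fingers closing along the tray's x axis.

Emit:
step_arm(
  motion=[
    {"claw":85,"delta_pos":[0,0,-8],"turn":-0.122},
    {"claw":85,"delta_pos":[0,0,-8],"turn":-0.122},
    {"claw":85,"delta_pos":[0,0,-8],"turn":-0.122},
    {"claw":85,"delta_pos":[0,0,-8],"turn":-0.122},
    {"claw":85,"delta_pos":[0,0,-8],"turn":-0.122},
    {"claw":85,"delta_pos":[0,0,-8],"turn":-0.122},
    {"claw":85,"delta_pos":[0,0,-8],"turn":-0.122},
    {"claw":85,"delta_pos":[0,0,-8],"turn":-0.122},
  ],
  force=50,
)

```text
clock: 0.77
eef_pos: [281.7, -557.6, 303.2]
tcp_rot: [-3.141, -0.001, 1.45]
contact_force: [-0.3, -0.1, -0.1]
opening: 0.994
grasp_force: 0.0
```

Emit:
step_arm(
  motion=[
    {"claw":85,"delta_pos":[35,4.4,0],"turn":0},
    {"claw":85,"delta_pos":[35,4.4,0],"turn":0},
    {"claw":85,"delta_pos":[35,4.4,0],"turn":0},
    {"claw":85,"delta_pos":[35,4.4,0],"turn":0},
    {"claw":85,"delta_pos":[35,4.4,0],"turn":0},
    {"claw":85,"delta_pos":[35,4.4,0],"turn":0},
    {"claw":85,"delta_pos":[35,4.4,0],"turn":0},
    {"claw":85,"delta_pos":[35,4.4,0],"turn":0},
  ],
)

```text
clock: 1.43
eef_pos: [352.1, -282.8, 303.1]
tcp_rot: [-3.141, -0.0, 1.443]
contact_force: [0.6, 0.1, -0.4]
opening: 0.992
grasp_force: 0.0
```

Emit:
step_arm(
  motion=[
    {"claw":85,"delta_pos":[35,4.4,0],"turn":0},
    {"claw":85,"delta_pos":[35,4.4,0],"turn":0},
    {"claw":85,"delta_pos":[35,4.4,0],"turn":0},
    {"claw":85,"delta_pos":[35,4.4,0],"turn":0},
    {"claw":85,"delta_pos":[35,4.4,0],"turn":0},
    {"claw":85,"delta_pos":[35,4.4,0],"turn":0},
    {"claw":85,"delta_pos":[35,4.4,0],"turn":0},
    {"claw":85,"delta_pos":[35,4.4,0],"turn":0},
  ],
)

```text
clock: 2.1
eef_pos: [422.4, -9.5, 303.3]
tcp_rot: [3.142, 0.0, 1.444]
contact_force: [0.0, -0.5, -0.7]
opening: 0.997
grasp_force: 0.0
```

Emit:
step_arm(
  motion=[
    {"claw":85,"delta_pos":[35,4.4,0],"turn":0},
    {"claw":85,"delta_pos":[35,4.4,0],"turn":0},
    {"claw":85,"delta_pos":[35,4.4,0],"turn":0},
    {"claw":85,"delta_pos":[35,4.4,0],"turn":0},
    {"claw":85,"delta_pos":[35,4.4,0],"turn":0},
    {"claw":85,"delta_pos":[35,4.4,0],"turn":0},
    {"claw":85,"delta_pos":[35,4.4,0],"turn":0},
    {"claw":85,"delta_pos":[0,0,0],"turn":0},
  ],
)

```text
clock: 2.77
eef_pos: [485.2, 232.9, 302.9]
tcp_rot: [3.141, -0.002, 1.446]
contact_force: [-1.1, 0.2, -0.0]
opening: 0.993
grasp_force: 0.0
```

Emit:
step_arm(
  motion=[
    {"claw":85,"delta_pos":[19,2.6,0],"turn":0},
    {"claw":85,"delta_pos":[18.3,2.5,10],"turn":0},
    {"claw":85,"delta_pos":[0,0,30],"turn":0},
    {"claw":85,"delta_pos":[0,0,30],"turn":0},
    {"claw":85,"delta_pos":[0,0,30],"turn":0},
    {"claw":85,"delta_pos":[0,0,30],"turn":0},
    {"claw":85,"delta_pos":[0,0,20],"turn":0},
    {"claw":85,"delta_pos":[0,0,10],"turn":0},
  ],
)

```text
clock: 3.43
eef_pos: [492.2, 263.0, 140.2]
tcp_rot: [-3.138, 0.003, 1.444]
contact_force: [0.7, -0.7, -0.1]
opening: 0.996
grasp_force: 0.0
```

Emit:
step_arm(
  motion=[
    {"claw":85,"delta_pos":[0,0,10],"turn":0},
    {"claw":85,"delta_pos":[0,0,10],"turn":0},
    {"claw":85,"delta_pos":[0,0,10],"turn":0},
    {"claw":85,"delta_pos":[0,0,10],"turn":0},
    {"claw":85,"delta_pos":[0,0,8],"turn":0},
    {"claw":85,"delta_pos":[0,0,5],"turn":0},
    {"claw":85,"delta_pos":[0,0,0],"turn":0},
  ],
)

```text
clock: 4.02
eef_pos: [493.5, 263.9, 89.3]
tcp_rot: [-3.14, 0.001, 1.444]
contact_force: [-1.4, -0.4, 0.3]
opening: 0.995
grasp_force: 0.0
```

Run:
```python
from h import *
f=grab_frame("scene");t=grab_frame("top")
a=cv2.resize(f["img"][80:220,340:480],(400,400),interpolation=cv2.INTER_CUBIC)
b=cv2.resize(t["img"][190:310,130:270],(400,343),interpolation=cv2.INTER_CUBIC)
o=np.zeros((400,800,3),np.uint8);o[:,:400]=a;o[:343,400:]=b;save("g1.png",o)
```

```text
(no output)
```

View pics/g1.png

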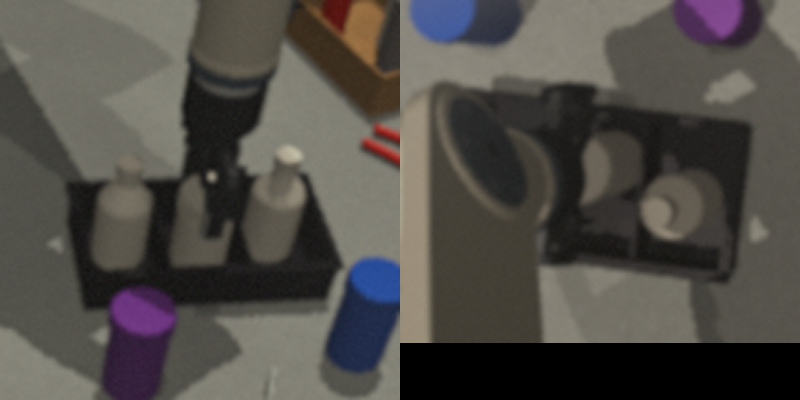

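The open fingers straddle the jar. In the left view the near finger's tip is at about (217,232), and the jar spans columns 175 to 233. I'll check the y-centering numerically.

Run:
```python
from h import *
f=grab_frame("scene");s=400/140
print((proj(f,[[495,269,60],[495,269,112],[495,240,60],[495,298,60],[493.5+45,264-6,81+10],[493.5+45,264-6,110]])-[340,80])*s)
```

```text
[[197.75441644 228.4140969 ]
 [206.22861342 190.54301534]
 [170.9390093  232.0981621 ]
 [224.34558626 224.76928353]
 [206.93750741 237.14886699]
 [210.22643521 223.08361841]]
```

Emit:
step_arm(
  motion=[
    {"claw":85,"delta_pos":[4,1,0],"turn":0},
    {"claw":65,"delta_pos":[0,0,0],"turn":0},
    {"claw":55,"delta_pos":[0,0,0],"turn":0},
    {"claw":50,"delta_pos":[0,0,0],"turn":0},
    {"claw":50,"delta_pos":[0,0,0],"turn":0},
    {"claw":50,"delta_pos":[0,0,0],"turn":0},
    {"claw":50,"delta_pos":[0,0,0],"turn":0},
    {"claw":50,"delta_pos":[0,0,0],"turn":0},
  ],
  force=50,
)

```text
clock: 4.83
eef_pos: [495.6, 268.3, 90.9]
tcp_rot: [3.141, -0.001, 1.444]
contact_force: [-1.9, 0.2, 5.0]
opening: 0.684
grasp_force: 52.6
```

Emit:
step_arm(
  motion=[
    {"claw":50,"delta_pos":[0,0,-4],"turn":0},
    {"claw":50,"delta_pos":[0,0,-6],"turn":0},
    {"claw":50,"delta_pos":[0,0,-10],"turn":0},
    {"claw":50,"delta_pos":[0,0,-5],"turn":0},
    {"claw":50,"delta_pos":[0,0,0],"turn":0},
  ],
)

```text
clock: 5.25
eef_pos: [496.3, 268.5, 117.0]
tcp_rot: [3.14, -0.001, 1.444]
contact_force: [0.3, 0.4, -3.0]
opening: 0.69
grasp_force: 54.4
```

Emit:
step_arm(
  motion=[
    {"claw":50,"delta_pos":[0,0,-15],"turn":0},
    {"claw":50,"delta_pos":[0,0,-20],"turn":0},
    {"claw":50,"delta_pos":[0,0,-25],"turn":0},
    {"claw":50,"delta_pos":[0,0,-25],"turn":0},
    {"claw":50,"delta_pos":[0,0,-20],"turn":0},
    {"claw":50,"delta_pos":[0,0,-10],"turn":0},
    {"claw":50,"delta_pos":[0,0,-8],"turn":0},
    {"claw":50,"delta_pos":[-10,0,0],"turn":0},
  ],
)

```text
clock: 5.92
eef_pos: [494.9, 259.3, 239.4]
tcp_rot: [3.14, -0.002, 1.445]
contact_force: [0.8, 0.1, -2.4]
opening: 0.682
grasp_force: 55.1
```

Emit:
step_arm(
  motion=[
    {"claw":50,"delta_pos":[-20,1,0],"turn":0},
    {"claw":50,"delta_pos":[-30,1,0],"turn":0},
    {"claw":50,"delta_pos":[-35,1,0],"turn":0},
    {"claw":50,"delta_pos":[-35,1,0],"turn":0},
    {"claw":50,"delta_pos":[-35,1,0],"turn":0},
    {"claw":50,"delta_pos":[-35,1,0],"turn":0},
    {"claw":50,"delta_pos":[-35,1,0],"turn":0},
    {"claw":50,"delta_pos":[-22,1,0],"turn":0},
  ],
)

```text
clock: 6.58
eef_pos: [468.7, 8.9, 236.7]
tcp_rot: [-3.139, 0.002, 1.443]
contact_force: [-0.1, 0.4, -3.7]
opening: 0.687
grasp_force: 55.1
```

Emit:
step_arm(
  motion=[
    {"claw":50,"delta_pos":[-12,0,5],"turn":0},
    {"claw":50,"delta_pos":[0,0,20],"turn":0},
    {"claw":50,"delta_pos":[0,0,30],"turn":0},
    {"claw":50,"delta_pos":[0,0,30],"turn":0},
    {"claw":50,"delta_pos":[0,0,30],"turn":0},
    {"claw":50,"delta_pos":[0,0,15],"turn":0},
    {"claw":50,"delta_pos":[0,0,8],"turn":0},
    {"claw":50,"delta_pos":[0,0,0],"turn":0},
  ],
)

```text
clock: 7.25
eef_pos: [467.1, -0.2, 98.0]
tcp_rot: [-3.137, 0.001, 1.444]
contact_force: [-0.3, -0.9, -2.8]
opening: 0.685
grasp_force: 55.2
```

Emit:
step_arm(
  motion=[
    {"claw":50,"delta_pos":[0,0,3],"turn":0},
    {"claw":50,"delta_pos":[0,0,2],"turn":0},
    {"claw":50,"delta_pos":[0,0,2],"turn":0},
    {"claw":50,"delta_pos":[0,0,1],"turn":0},
    {"claw":50,"delta_pos":[0,0,1],"turn":0},
    {"claw":50,"delta_pos":[0,0,0],"turn":0},
  ],
)

```text
clock: 7.75
eef_pos: [469.5, 0.2, 91.5]
tcp_rot: [3.141, -0.0, 1.444]
contact_force: [0.3, -0.4, -3.6]
opening: 0.689
grasp_force: 55.2
```

Emit:
step_arm(
  motion=[
    {"claw":50,"delta_pos":[0,0,1],"turn":0},
    {"claw":50,"delta_pos":[0,0,1],"turn":0},
    {"claw":50,"delta_pos":[0,0,1],"turn":0},
    {"claw":50,"delta_pos":[0,0,0],"turn":0},
    {"claw":50,"delta_pos":[0,0,0],"turn":0},
  ],
)

```text
clock: 8.17
eef_pos: [469.3, 0.2, 88.2]
tcp_rot: [-3.141, 0.0, 1.444]
contact_force: [0.2, 0.7, -3.9]
opening: 0.684
grasp_force: 55.2
```

Emit:
step_arm(
  motion=[
    {"claw":50,"delta_pos":[0,0,1],"turn":0},
    {"claw":50,"delta_pos":[0,0,0.7],"turn":0},
    {"claw":50,"delta_pos":[0,0,0],"turn":0},
    {"claw":50,"delta_pos":[0,0,0],"turn":0},
  ],
)

```text
clock: 8.5
eef_pos: [469.5, 0.2, 87.0]
tcp_rot: [3.141, -0.0, 1.444]
contact_force: [-2.3, 0.4, 5.0]
opening: 0.686
grasp_force: 56.2
```

Emit:
step_arm(
  motion=[
    {"claw":65,"delta_pos":[0,0,0],"turn":0},
    {"claw":75,"delta_pos":[0,0,0],"turn":0},
    {"claw":85,"delta_pos":[0,0,0],"turn":0},
    {"claw":85,"delta_pos":[0,0,0],"turn":0},
    {"claw":85,"delta_pos":[0,0,-5],"turn":0},
    {"claw":85,"delta_pos":[0,0,-10],"turn":0},
    {"claw":85,"delta_pos":[0,0,-20],"turn":0},
    {"claw":85,"delta_pos":[0,0,-30],"turn":0},
  ],
)

```text
clock: 9.17
eef_pos: [467.8, 0.2, 151.4]
tcp_rot: [-3.138, 0.0, 1.444]
contact_force: [0.2, -0.9, -0.4]
opening: 0.996
grasp_force: 0.0
```

Emit:
step_arm(
  motion=[
    {"claw":85,"delta_pos":[0,0,-35],"turn":0},
    {"claw":85,"delta_pos":[0,0,-35],"turn":0},
    {"claw":85,"delta_pos":[0,0,-35],"turn":0},
    {"claw":85,"delta_pos":[-35,3.6,-5],"turn":0},
    {"claw":85,"delta_pos":[-35,3.6,0],"turn":0},
    {"claw":85,"delta_pos":[-35,3.6,0],"turn":0},
    {"claw":85,"delta_pos":[-35,3.6,0],"turn":0},
    {"claw":85,"delta_pos":[-35,3.6,0],"turn":0},
  ],
)

```text
clock: 9.83
eef_pos: [464.7, -177.2, 262.9]
tcp_rot: [3.14, 0.0, 1.444]
contact_force: [0.1, 0.5, -0.1]
opening: 0.993
grasp_force: 0.0
```

Emit:
step_arm(
  motion=[
    {"claw":85,"delta_pos":[-35,3.6,0],"turn":0},
    {"claw":85,"delta_pos":[-35,3.6,0],"turn":0},
    {"claw":85,"delta_pos":[-30.6,3.6,0],"turn":0},
    {"claw":75,"delta_pos":[0,0,0],"turn":-0.1},
    {"claw":70,"delta_pos":[0,0,0],"turn":-0.1},
    {"claw":64,"delta_pos":[0,0,0],"turn":-0.099},
    {"claw":64,"delta_pos":[0,0,10],"turn":0},
    {"claw":64,"delta_pos":[0,0,0],"turn":0},
  ],
)

```text
clock: 10.5
eef_pos: [462.2, -276.5, 250.6]
tcp_rot: [-3.141, -0.001, 1.74]
contact_force: [-0.6, 0.5, 0.9]
opening: 0.752
grasp_force: 0.0
```

Run:
```python
from h import *
f=grab_frame("scene");t=grab_frame("top")
a=cv2.resize(f["img"][60:230,150:450],(800,453),interpolation=cv2.INTER_CUBIC);save("g2.png",a)
print((proj(f,[[463.5,-277,214],[469.5,0,108]])-[150,60])*800/300)
print(sense()["eef_pos"])
```

```text
[[162.42497609 203.89060559]
 [447.12303907 250.57071247]]
[ 462.59981507 -276.4617102   251.31516235]
```

View pics/g2.png

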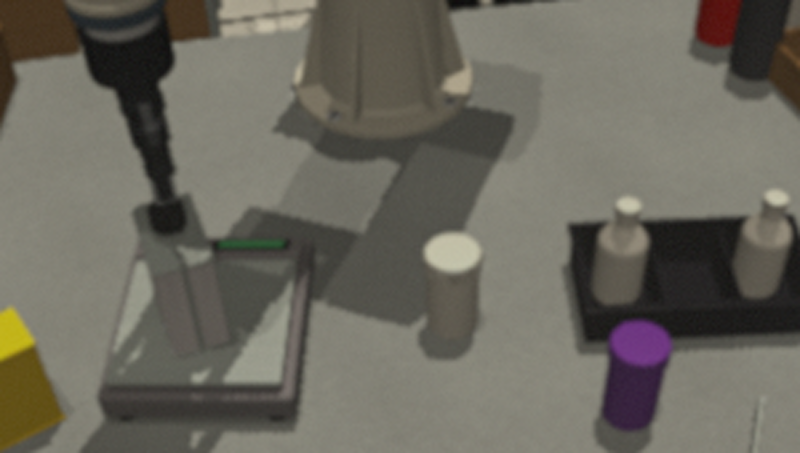

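The jar stands on the bench at (453,253), and the fingers line up over the tin's cap at (167,215). I'll descend onto the cap.

Emit:
step_arm(
  motion=[
    {"claw":64,"delta_pos":[0.5,1,15],"turn":0},
    {"claw":64,"delta_pos":[0,0,15],"turn":0},
    {"claw":64,"delta_pos":[0,0,12],"turn":0},
    {"claw":64,"delta_pos":[0,0,9],"turn":0},
    {"claw":64,"delta_pos":[0,0,6],"turn":0},
    {"claw":64,"delta_pos":[0,0,0],"turn":0},
    {"claw":50,"delta_pos":[0,0,0],"turn":0},
    {"claw":40,"delta_pos":[0,0,0],"turn":0},
  ],
  force=70,
)

```text
clock: 11.27
eef_pos: [464.3, -276.4, 195.2]
tcp_rot: [3.141, 0.001, 1.742]
contact_force: [0.3, 0.8, -0.1]
opening: 0.481
grasp_force: 0.0
```

Emit:
step_arm(
  motion=[
    {"claw":30,"delta_pos":[0,0,0],"turn":0},
    {"claw":25,"delta_pos":[0,0,0],"turn":0},
    {"claw":25,"delta_pos":[0,0,0],"turn":0},
    {"claw":25,"delta_pos":[0,0,0],"turn":0},
    {"claw":25,"delta_pos":[0,0,0],"turn":0},
    {"claw":25,"delta_pos":[0,0,0],"turn":0},
  ],
)

```text
clock: 11.77
eef_pos: [463.9, -276.5, 195.5]
tcp_rot: [3.141, 0.001, 1.743]
contact_force: [-3.1, -0.1, 6.2]
opening: 0.376
grasp_force: 69.1
```

Emit:
step_arm(
  motion=[
    {"claw":25,"delta_pos":[0,0,-3],"turn":0},
    {"claw":25,"delta_pos":[0,0,-6],"turn":0},
    {"claw":25,"delta_pos":[0,0,-10],"turn":0},
    {"claw":25,"delta_pos":[0,0,-15],"turn":0},
    {"claw":25,"delta_pos":[0,0,-15],"turn":0},
    {"claw":25,"delta_pos":[0,0,-10],"turn":0},
    {"claw":25,"delta_pos":[0,0,-4],"turn":0},
    {"claw":25,"delta_pos":[0,0,0],"turn":0},
  ],
)

```text
clock: 12.43
eef_pos: [464.4, -276.4, 258.8]
tcp_rot: [3.14, 0.001, 1.743]
contact_force: [0.7, -0.9, -5.4]
opening: 0.375
grasp_force: 70.1
```

Emit:
step_arm(
  motion=[
    {"claw":25,"delta_pos":[0,0,-4],"turn":0.03},
    {"claw":25,"delta_pos":[0,0,-4],"turn":0.05},
    {"claw":25,"delta_pos":[0,0,-4],"turn":0.06},
    {"claw":25,"delta_pos":[0,0,-4],"turn":0.06},
    {"claw":25,"delta_pos":[0,0,-4],"turn":0.05},
    {"claw":25,"delta_pos":[0,0,-4],"turn":0.03},
    {"claw":25,"delta_pos":[0,0,-2],"turn":0.017},
    {"claw":25,"delta_pos":[8,-0.8,0],"turn":0},
  ],
)

```text
clock: 13.1
eef_pos: [464.1, -268.8, 283.3]
tcp_rot: [-3.142, 0.001, 1.445]
contact_force: [-0.2, 0.9, -4.8]
opening: 0.375
grasp_force: 70.0
```

Emit:
step_arm(
  motion=[
    {"claw":25,"delta_pos":[15,-1.5,0],"turn":0},
    {"claw":25,"delta_pos":[22,-2.2,0],"turn":0},
    {"claw":25,"delta_pos":[28,-2.8,0],"turn":0},
    {"claw":25,"delta_pos":[32,-3.2,0],"turn":0},
    {"claw":25,"delta_pos":[32,-3.2,0],"turn":0},
    {"claw":25,"delta_pos":[32,-3.2,0],"turn":0},
    {"claw":25,"delta_pos":[32,-3.2,0],"turn":0},
    {"claw":25,"delta_pos":[32,-3.2,0],"turn":0},
  ],
)

```text
clock: 13.77
eef_pos: [468.6, -39.4, 283.2]
tcp_rot: [-3.141, -0.0, 1.447]
contact_force: [1.2, 0.5, -4.9]
opening: 0.378
grasp_force: 70.0
```

Emit:
step_arm(
  motion=[
    {"claw":25,"delta_pos":[32,-3.2,0],"turn":0},
    {"claw":25,"delta_pos":[32,-3.2,0],"turn":0},
    {"claw":25,"delta_pos":[32,-3.2,0],"turn":0},
    {"claw":25,"delta_pos":[32,-3.2,0],"turn":0},
    {"claw":25,"delta_pos":[32,-3.2,0],"turn":0},
    {"claw":25,"delta_pos":[32,-3.2,0],"turn":0},
    {"claw":25,"delta_pos":[32,-3.2,0],"turn":0},
    {"claw":25,"delta_pos":[32,-3.2,0],"turn":0},
  ],
)

```text
clock: 14.43
eef_pos: [474.6, 217.5, 283.1]
tcp_rot: [-3.141, 0.0, 1.447]
contact_force: [1.1, 0.2, -5.7]
opening: 0.374
grasp_force: 70.0
```

Emit:
step_arm(
  motion=[
    {"claw":25,"delta_pos":[25,-2.5,0],"turn":0},
    {"claw":25,"delta_pos":[15,-1.8,0],"turn":0},
    {"claw":25,"delta_pos":[8,-1,0],"turn":0},
    {"claw":25,"delta_pos":[4,-0.5,0],"turn":0},
    {"claw":25,"delta_pos":[0,0,0],"turn":0},
    {"claw":25,"delta_pos":[0,0,0],"turn":0},
  ],
)

```text
clock: 14.93
eef_pos: [476.8, 266.5, 283.4]
tcp_rot: [-3.141, 0.001, 1.446]
contact_force: [-0.2, -0.5, -5.5]
opening: 0.375
grasp_force: 70.0
```

Emit:
step_arm(
  motion=[
    {"claw":25,"delta_pos":[2.5,0,4],"turn":0},
    {"claw":25,"delta_pos":[2,0,10],"turn":0},
    {"claw":25,"delta_pos":[0,0,15],"turn":0},
    {"claw":25,"delta_pos":[0,0,18],"turn":0},
    {"claw":25,"delta_pos":[0,0,15],"turn":0},
    {"claw":25,"delta_pos":[0,0,12],"turn":0},
    {"claw":25,"delta_pos":[0,0,6],"turn":0},
    {"claw":25,"delta_pos":[0,0,0],"turn":0},
  ],
)

```text
clock: 15.6
eef_pos: [476.9, 271.1, 201.9]
tcp_rot: [-3.139, 0.002, 1.445]
contact_force: [-0.9, -0.7, -5.3]
opening: 0.379
grasp_force: 70.1
```

Run:
```python
from h import *
f=grab_frame("scene");t=grab_frame("top");s=sense();e=s["eef_pos"];print(e,s["tcp_rot"])
a=cv2.resize(f["img"][90:210,345:475],(433,400),interpolation=cv2.INTER_CUBIC)
b=cv2.resize(t["img"][205:300,135:265],(366,267),interpolation=cv2.INTER_CUBIC)
o=np.zeros((400,800,3),np.uint8);o[:,:433]=a;o[:267,433:799]=b;save("g3.png",o)
y=-.124;R=np.array([[np.cos(y),-np.sin(y)],[np.sin(y),np.cos(y)]])
q=lambda c,w,h,z:np.c_[np.array([[w,h],[w,-h],[-w,-h],[-w,h]])@R.T+c,[z]*4]
print("tin bottom",((proj(f,q(e[:2],52.5,30,e[2]-135.5))-[345,90])*433/130).round().tolist())
print("cell rim",((proj(f,q([477.5,271.2],63,40,55))-[345,90])*433/130).round().tolist())
```

```text
[477.91020311 271.89602037 203.79480056] [ 3.14141511e+00 -1.39495452e-04  1.44556879e+00]
tin bottom [[259.0, 253.0], [191.0, 256.0], [167.0, 175.0], [232.0, 172.0]]
cell rim [[269.0, 271.0], [179.0, 276.0], [152.0, 178.0], [237.0, 175.0]]
```

View pics/g3.png

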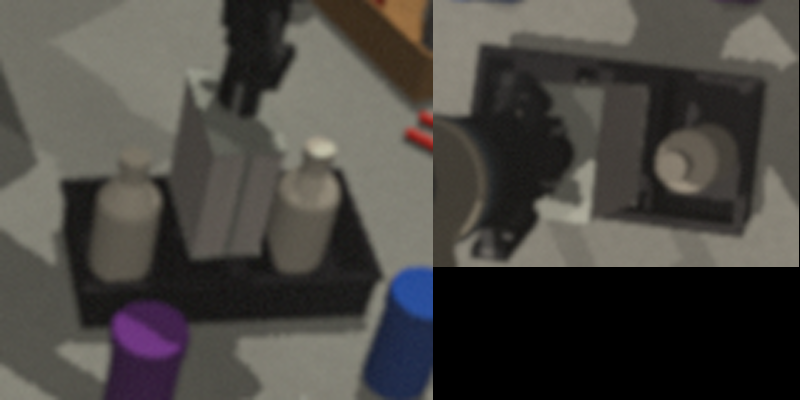

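The tin hangs square over the middle compartment. Its lower front edge spans about (193,258) to (268,255), against a predicted (191,256) to (259,253), so there is clearance on each side. I'll lower it.

Emit:
step_arm(
  motion=[
    {"claw":25,"delta_pos":[0,0,5],"turn":0},
    {"claw":25,"delta_pos":[0,0,8],"turn":0},
    {"claw":25,"delta_pos":[0,0,8],"turn":0},
    {"claw":25,"delta_pos":[0,0,5],"turn":0},
    {"claw":25,"delta_pos":[0,0,2],"turn":0},
    {"claw":25,"delta_pos":[0,0,0],"turn":0},
  ],
)

```text
clock: 16.2
eef_pos: [477.2, 271.7, 174.7]
tcp_rot: [-3.14, 0.001, 1.446]
contact_force: [0.1, 0.1, -5.6]
opening: 0.379
grasp_force: 70.2
```

Emit:
step_arm(
  motion=[
    {"claw":25,"delta_pos":[0,0,6],"turn":0},
    {"claw":25,"delta_pos":[0,0,8],"turn":0},
    {"claw":25,"delta_pos":[0,0,8],"turn":0},
    {"claw":25,"delta_pos":[0,0,5],"turn":0},
    {"claw":25,"delta_pos":[0,0,3],"turn":0},
    {"claw":25,"delta_pos":[0,0,2],"turn":0},
    {"claw":25,"delta_pos":[0,0,0],"turn":0},
  ],
)

```text
clock: 16.78
eef_pos: [477.4, 271.8, 143.1]
tcp_rot: [-3.141, 0.0, 1.446]
contact_force: [-0.1, 0.2, -5.5]
opening: 0.382
grasp_force: 70.3
```

Emit:
step_arm(
  motion=[
    {"claw":25,"delta_pos":[0,0,1],"turn":0},
    {"claw":25,"delta_pos":[0,0,1],"turn":0},
    {"claw":25,"delta_pos":[0,0,0.8],"turn":0},
    {"claw":25,"delta_pos":[0,0,0],"turn":0},
    {"claw":25,"delta_pos":[0,0,0],"turn":0},
  ],
)

```text
clock: 17.2
eef_pos: [477.6, 271.9, 140.9]
tcp_rot: [3.141, -0.0, 1.446]
contact_force: [-0.4, 0.2, -5.2]
opening: 0.378
grasp_force: 70.3
```

Emit:
step_arm(
  motion=[
    {"claw":25,"delta_pos":[0,0,0.7],"turn":0},
    {"claw":25,"delta_pos":[0,0,0.6],"turn":0},
    {"claw":25,"delta_pos":[0,0,0],"turn":0},
    {"claw":25,"delta_pos":[0,0,0],"turn":0},
  ],
)

```text
clock: 17.53
eef_pos: [477.7, 272.0, 139.6]
tcp_rot: [3.141, -0.0, 1.446]
contact_force: [-0.5, 0.4, -3.5]
opening: 0.378
grasp_force: 70.6
```

Emit:
step_arm(
  motion=[
    {"claw":25,"delta_pos":[0,0,0.5],"turn":0},
    {"claw":25,"delta_pos":[0,0,0],"turn":0},
    {"claw":25,"delta_pos":[0,0,0],"turn":0},
  ],
)

```text
clock: 17.78
eef_pos: [477.7, 272.1, 139.6]
tcp_rot: [3.141, -0.0, 1.446]
contact_force: [-3.5, -0.4, 5.5]
opening: 0.375
grasp_force: 71.3
```

Emit:
step_arm(
  motion=[
    {"claw":40,"delta_pos":[0,0,0],"turn":0},
    {"claw":52,"delta_pos":[0,0,0],"turn":0},
    {"claw":64,"delta_pos":[0,0,0],"turn":0},
    {"claw":64,"delta_pos":[0,0,0],"turn":0},
    {"claw":64,"delta_pos":[0,0,-5],"turn":0},
    {"claw":64,"delta_pos":[0,0,-10],"turn":0},
    {"claw":64,"delta_pos":[0,0,-20],"turn":0},
    {"claw":64,"delta_pos":[0,0,-30],"turn":0},
  ],
)

```text
clock: 18.45
eef_pos: [476.4, 271.2, 203.5]
tcp_rot: [-3.139, 0.002, 1.446]
contact_force: [-0.7, 0.2, -0.1]
opening: 0.75
grasp_force: 0.0
```

Emit:
step_arm(
  motion=[
    {"claw":64,"delta_pos":[0,0,-25],"turn":0},
    {"claw":85,"delta_pos":[-34,3.2,0],"turn":0},
    {"claw":85,"delta_pos":[-34,3.2,0],"turn":0},
    {"claw":85,"delta_pos":[-34,3.2,0],"turn":0},
    {"claw":85,"delta_pos":[-34,3.2,0],"turn":0},
    {"claw":85,"delta_pos":[-34,3.2,0],"turn":0},
    {"claw":85,"delta_pos":[-34,3.2,0],"turn":0},
    {"claw":85,"delta_pos":[-34,3.2,0],"turn":0},
  ],
)

```text
clock: 19.12
eef_pos: [470.1, 31.4, 230.1]
tcp_rot: [3.14, -0.0, 1.446]
contact_force: [0.8, -1.0, -0.2]
opening: 0.995
grasp_force: 0.0
```

Emit:
step_arm(
  motion=[
    {"claw":85,"delta_pos":[-32.9,3.2,0],"turn":0},
    {"claw":85,"delta_pos":[0,0,20],"turn":0},
    {"claw":85,"delta_pos":[0,0,30],"turn":0},
    {"claw":85,"delta_pos":[0,0,20],"turn":0},
    {"claw":85,"delta_pos":[0,0,10],"turn":0},
    {"claw":85,"delta_pos":[0,0,0],"turn":0},
  ],
)

```text
clock: 19.62
eef_pos: [468.1, -0.1, 147.8]
tcp_rot: [-3.139, 0.0, 1.446]
contact_force: [-1.5, -0.0, -0.3]
opening: 0.991
grasp_force: 0.0
```

Run:
```python
from h import *
f=grab_frame("scene");t=grab_frame("top");print(sense()["eef_pos"])
a=cv2.resize(f["img"][80:220,270:480],(600,400),interpolation=cv2.INTER_CUBIC);save("g4.png",a)
```

```text
[4.69764220e+02 3.52805325e-02 1.49811706e+02]
```

View pics/g4.png

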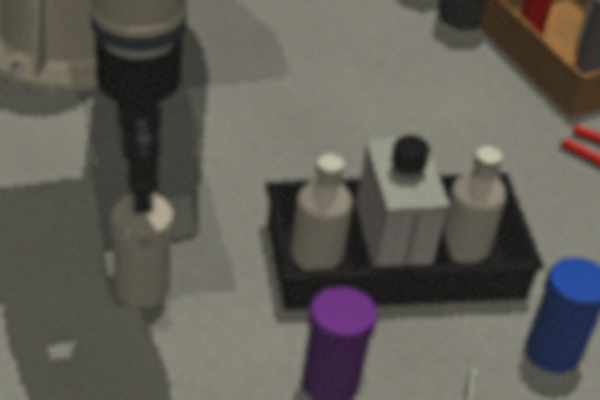

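The tin stands upright in the middle compartment with its cap at (410,153), and both bottles are upright. The fingers are over the jar at (142,215), so I'll grip it again.

Emit:
step_arm(
  motion=[
    {"claw":85,"delta_pos":[0,0,15],"turn":0},
    {"claw":85,"delta_pos":[0,0,15],"turn":0},
    {"claw":85,"delta_pos":[0,0,12],"turn":0},
    {"claw":85,"delta_pos":[0,0,12],"turn":0},
    {"claw":85,"delta_pos":[0,0,7.5],"turn":0},
    {"claw":85,"delta_pos":[0,0,0],"turn":0},
    {"claw":65,"delta_pos":[0,0,0],"turn":0},
    {"claw":55,"delta_pos":[0,0,0],"turn":0},
  ],
  force=50,
)

```text
clock: 20.38
eef_pos: [470.0, -0.0, 88.5]
tcp_rot: [3.14, -0.0, 1.446]
contact_force: [0.3, 1.3, -1.0]
opening: 0.74
grasp_force: 0.3
```

Emit:
step_arm(
  motion=[
    {"claw":50,"delta_pos":[0,0,0],"turn":0},
    {"claw":50,"delta_pos":[0,0,0],"turn":0},
    {"claw":50,"delta_pos":[0,0,0],"turn":0},
    {"claw":50,"delta_pos":[0,0,0],"turn":0},
    {"claw":50,"delta_pos":[0,0,0],"turn":0},
    {"claw":50,"delta_pos":[0,0,0],"turn":0},
  ],
)

```text
clock: 20.88
eef_pos: [469.8, -0.0, 88.8]
tcp_rot: [3.14, -0.0, 1.446]
contact_force: [-2.2, 0.0, 8.0]
opening: 0.685
grasp_force: 51.8
```

Emit:
step_arm(
  motion=[
    {"claw":50,"delta_pos":[0,0,-4],"turn":0},
    {"claw":50,"delta_pos":[0,0,-8],"turn":0},
    {"claw":50,"delta_pos":[0,0,-15],"turn":0},
    {"claw":50,"delta_pos":[0,0,-20],"turn":0},
    {"claw":50,"delta_pos":[0,0,-25],"turn":0},
    {"claw":50,"delta_pos":[0,0,-20],"turn":0},
    {"claw":50,"delta_pos":[0,0,-8],"turn":0},
    {"claw":50,"delta_pos":[0,0,0],"turn":0},
  ],
)

```text
clock: 21.55
eef_pos: [470.5, -0.1, 189.7]
tcp_rot: [3.137, -0.001, 1.446]
contact_force: [0.2, -0.9, -2.5]
opening: 0.688
grasp_force: 54.8
```

Emit:
step_arm(
  motion=[
    {"claw":50,"delta_pos":[-10,1.1,0],"turn":0},
    {"claw":50,"delta_pos":[-20,2.2,0],"turn":0},
    {"claw":50,"delta_pos":[-30,3.3,0],"turn":0},
    {"claw":50,"delta_pos":[-35,3.9,0],"turn":0},
    {"claw":50,"delta_pos":[-35,3.9,0],"turn":0},
    {"claw":50,"delta_pos":[-35,3.9,0],"turn":0},
    {"claw":50,"delta_pos":[-35,3.9,0],"turn":0},
    {"claw":50,"delta_pos":[-30,3.2,0],"turn":0},
  ],
)

```text
clock: 22.22
eef_pos: [464.3, -233.9, 185.8]
tcp_rot: [-3.139, -0.0, 1.445]
contact_force: [0.2, -0.5, -2.5]
opening: 0.684
grasp_force: 54.8
```

Emit:
step_arm(
  motion=[
    {"claw":50,"delta_pos":[-20,2.2,0],"turn":0},
    {"claw":50,"delta_pos":[-10,1.1,0],"turn":0},
    {"claw":50,"delta_pos":[-5,0.5,0],"turn":0},
    {"claw":50,"delta_pos":[0,0,10],"turn":0},
    {"claw":50,"delta_pos":[0,0,12],"turn":0},
    {"claw":50,"delta_pos":[0,0,8],"turn":0},
    {"claw":50,"delta_pos":[0,0,5],"turn":0},
    {"claw":50,"delta_pos":[0,0,0],"turn":0},
  ],
)

```text
clock: 22.88
eef_pos: [464.4, -265.3, 150.8]
tcp_rot: [-3.139, -0.001, 1.447]
contact_force: [-0.0, -0.5, -3.7]
opening: 0.686
grasp_force: 54.8
```

Emit:
step_arm(
  motion=[
    {"claw":50,"delta_pos":[0,0,1.5],"turn":0},
    {"claw":50,"delta_pos":[0,0,1],"turn":0},
    {"claw":50,"delta_pos":[0,0,0],"turn":0},
    {"claw":50,"delta_pos":[0,0,0],"turn":0},
  ],
)

```text
clock: 23.22
eef_pos: [465.4, -266.7, 150.4]
tcp_rot: [3.141, 0.0, 1.446]
contact_force: [0.4, -0.2, -3.2]
opening: 0.687
grasp_force: 54.8
```

Emit:
step_arm(
  motion=[
    {"claw":50,"delta_pos":[0,0,0.8],"turn":0},
    {"claw":50,"delta_pos":[0,0,0.7],"turn":0},
    {"claw":50,"delta_pos":[0,0,0],"turn":0},
    {"claw":50,"delta_pos":[0,0,0],"turn":0},
  ],
)

```text
clock: 23.55
eef_pos: [465.4, -266.9, 148.9]
tcp_rot: [3.141, 0.0, 1.446]
contact_force: [-1.1, -0.3, 2.2]
opening: 0.685
grasp_force: 55.2
```

Emit:
step_arm(
  motion=[
    {"claw":62,"delta_pos":[0,0,0.3],"turn":0},
    {"claw":72,"delta_pos":[0,0,0],"turn":0},
    {"claw":85,"delta_pos":[0,0,0],"turn":0},
    {"claw":85,"delta_pos":[0,0,0],"turn":0},
    {"claw":85,"delta_pos":[0,0,-5],"turn":0},
    {"claw":85,"delta_pos":[0,0,-10],"turn":0},
    {"claw":85,"delta_pos":[0,0,-20],"turn":0},
    {"claw":85,"delta_pos":[0,0,-30],"turn":0},
  ],
)

```text
clock: 24.22
eef_pos: [464.0, -265.9, 212.8]
tcp_rot: [-3.138, -0.001, 1.446]
contact_force: [0.4, -0.5, 0.1]
opening: 0.993
grasp_force: 0.0
```

Emit:
step_arm(
  motion=[
    {"claw":85,"delta_pos":[0,0,-35],"turn":0},
    {"claw":85,"delta_pos":[0,0,-35],"turn":0},
    {"claw":85,"delta_pos":[-35,-15,0],"turn":0},
    {"claw":85,"delta_pos":[-35,-15,0],"turn":0},
    {"claw":85,"delta_pos":[-35,-15,0],"turn":0},
    {"claw":85,"delta_pos":[-35,-15,0],"turn":0},
    {"claw":85,"delta_pos":[-35,-15,0],"turn":0},
    {"claw":85,"delta_pos":[0,0,0],"turn":0},
  ],
)

```text
clock: 24.88
eef_pos: [366.0, -435.9, 284.4]
tcp_rot: [3.141, 0.003, 1.442]
contact_force: [0.6, 0.9, 0.2]
opening: 0.995
grasp_force: 0.0
```

Run:
```python
from h import *
t=grab_frame("top");print(sense()["eef_pos"])
save("end.png",cv2.resize(t["img"][90:330,120:520],(800,480)))
```

```text
[ 367.25590825 -433.56083402  284.1469927 ]
```

View pics/end.png

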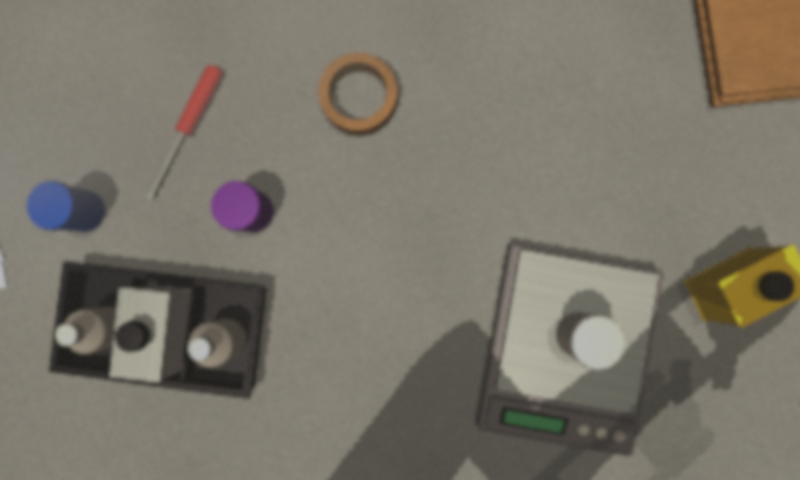

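The jar stands on the platform with its lid at (598,342). The tin is in the middle compartment with its cap at (132,335), and nothing else has moved. I'll check the numbers and then hand in.

Run:
```python
from h import *
t=np.load("top0.npy",allow_pickle=True).item()
j=ray(t,[[419,261]],168)[0];c=ray(t,[[186,257.5]],158)[0];print(j,c)
if np.hypot(*(j[:2]-[466.4,-266.7]))<18 and np.hypot(*(c[:2]-[477.5,271.2]))<15: print(sign_off())
```

```text
[ 463.06594637 -265.18697973  168.        ] [477.35218673 264.92902254 158.        ]
the job is handed in; nothing more can be done
None
```

I swapped the two and handed the job in at about 25 s: by the last picture the jar stands about 4 mm from the platform's centre, the tin is upright in the middle compartment the jar left, and the bottles, tape roll and screwdriver look unmoved; the judge's result wasn't shown.

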